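# Find the heavy side of a centrifuge rotor on the balancing stand and hold it down

### The arm

A 6-joint arm with a two-finger parallel gripper is mounted at the origin on a cart in front of the work surface, level with it; the furniture and walls round the work are solid. World frame = base frame: x ahead of the robot, y to its left, z up, the work surface at z = 0. Lengths are in m, angles in rad, forces in N, time in s.
With the tool pointing down it reaches from about 0.2 to 0.875 m from the base axis. Payload 3.4 kg.
Tool frame: the origin (TCP) lies at the very end of the fingers, on their centre line; the grasp point (between the pads) lies 19 mm behind it (manip.grasp_offset is the distance from the TCP to the grasp point, in m); z points along the fingers, y is the line along which they close (so a half turn about z gives the same grasp; the last joint's range is limited). The gripper opens to 94 mm and grips with 3 to 60 N. Pads are 16 mm wide; open, the fingers measure 119 mm over their backs; the gripper's body (75 mm by 177 mm) begins 78 mm behind the grasp point.
Start: joints at [-1.409, 0.276, 1.505, -0, 1.361, -0.121], TCP at [0.16, -0.552, 0.205] pointing down, gripper open.
Joint ranges: [-2.89, 2.89], [-0.75, 2.08], [0.22, 2.7], [-1.18, 4.32], [0.11, 2.71], [-2.7, 2.7]. Speed limits (rad/s): [2.57, 2.57, 3.14, 3.14, 3.14, 3.14].

### API

Orientations are given as [roll, pitch, yaw] about the fixed x, y, z axes, in that order (R = Rz(yaw) Ry(pitch) Rx(roll)).
In Python, from bench import manip gives the robot as it stands.
- The arm moves only by the tool play_rows, never from a script. Its arguments are lists of equal length, an entry for each row: "offset": the shift along the world's x, y, z in units of 40 mm (1.0 is 40 mm), a list of three; "rot": the turn, a rotation vector about the world's x, y, z in units of 6 degrees (1.0 is 6 degrees), a list of three. In form: {"offset": [[x, y, z], ...], "rot": [[wx, wy, wz], ...]}. A call has 1 to 20 rows; each row is the pose to reach, as a shift and turn from the pose commanded when the call began; what a row does not reach only later rows make up. A row lasts 1/12 s, in which the tool goes at most 41.7 mm and 7.16 degrees, less where a joint would pass 70% of its speed; a pose out of reach is approached as far as the arm can. A call with a gripper value outside its range is refused whole. "gripper" is the gripper's target within -1 to 1 (fully open at 1, half-way at 0, shut at -1), set as the call begins (left out, the last holds). The fingers move at their own pace and stop on an object; the grip force is fixed at half the most. Time passes only in rows, so rows that repeat a pose let the fingers close. It gives the time, the measured TCP pose, the force, the opening and the grip force at its end, in the units of the state.
- manip.sense(): the state, without advancing time (a new reading comes with each control period).
- manip.grab_frame(name): name is "scene" or "top" or "wrist"; returns (picture, depth): 384x512x3 uint8, blue, green, red; 384x512 float32, m along the optical axis (not along the pixel's ray), 0 where there is no reading.
- manip.get_calibration(name): a dict with "K" (3x3 intrinsics, pixels), "rvec" (rotation vector, rad) and "tvec" (3), from world to camera coordinates, as OpenCV has them; the wrist camera has in their place "mount" (4x4, takes a point from camera to tool coordinates, whose origin is the TCP and whose axes are the flange's). Camera axes: x right, y down, z forward; pixel columns grow to the right and rows downward; lengths in m; the calibration is good to about 2 mm. A picture is of the moment at which its call begins: read the wrist's pose just before it. get_calibration takes no time and is no camera call.
- manip.close_job(): hands the job in; it is judged then, once.
The state is a dict: "clock": time; "joints": joint angles; "joint_velocities": joint speeds; "tau": joint torques, N m; "ee_pos": TCP position; "orientation": TCP orientation; "force": force on the tool from outside, world axes, zero at the start; "moment": the same for the moment, N m; "gripper_width": finger opening in m; "finger_force": force on a finger pad.
Only numpy, scipy, OpenCV 4.12 (cv2) and the standard library are available. Lean on these libraries where they do the work, as an engineer would, in place of code of your own. Each camera call takes 0.05 s, during which the arm holds its last target. There are 200 camera calls.

### The job

The centrifuge rotor on the blue balancing stand is heavier on one side, and nothing on it shows which. Flip the stand's brake arm right over onto its outer rest, turn the free rotor by hand and let it swing back by itself to find where its heavy side comes to lie, allowing for the stiff bearings that stop it equally short from either side, and finish while gripping the rotor with its heavy side straight down over the brass pointer, ready to be marked. Do not let go at the end, and leave the blue bottle, the screwdriver and the petri dish where they are.

Things in the scene. Friction and masses are not known exactly. Their poses are not given: they have to be found in the camera images.
- stand: Fixed static balancing stand of blue cast metal; T-shaped base plate 206 mm wide (y from -78 to +128 mm), 16 mm high, 60 mm deep, with a rear foot to x = 75 mm. Origin on the bench straight below the middle of the rotor; x runs along the axle from the rotor's front face back to the bearing, z up, y to the left for someone facing the rotor. Nothing stands in front of the rotor.
- rotor_center (a point): Middle of the rotor, on its axle, 115 mm above the bench. Plain aluminium disc, 130 mm in diameter, 18 mm thick along the stand's x, about 0.55 kg, six equal tube bores; a clamping nut reaches 28 mm forward. Pinch it across its flat faces near the top of the rim and lead it round by moving the grasp on a circle about the axle; the fingers may stay upright, it pivots between them.
- rotor (a joint): Angle of the rotor in rad, no stops; 0 with its yellow paint dot (10 mm, near the front face's rim, with a yellow stripe across the rim) on top; grows when the top moves to the stand's -y (clockwise seen from the front). Dark lines on the rim every 10 degrees. Starts anywhere. The heavy side is at another angle from the dot in each episode: neither dot nor value tells where.
- bearing (a point): Middle of the bearing, in a pedestal 44 mm wide, 137 mm high, x = 36 to 76 mm of the stand. It is stiff with grease: let go, the rotor turns towards heavy side down (up to 3 rad/s, no overswing, at rest within 4 s) and stops 0.2 to 0.33 rad short of it, equally short from either side. That near to heavy side down or up it stays where it is left. The heavy side pulls with 0.03 to 0.04 N m.
- pointer_tip (a point): Tip of the small brass pointer on the base, 45 mm above the bench, 5 mm below the lowest point of the rotor.
- brake_arm (a joint): Flip-over brake arm, in rad: 0 when its rubber shoe lies on the rotor's rim and holds it (the start), 2.1 when flipped right over, away from the rotor, on its rest. It swings up and then outwards to the stand's +y; its own weight (0.26 kg in all) keeps it at either end, it tips over at about 1.1.
- brake_pivot (a point): Pivot of the brake arm, at y = +105 mm, z = 165 mm of the stand, axis along the stand's x, on a clevis post 175 mm high and 30 mm wide along x.
- brake_knob (a point): Middle of the red knob (16 mm in diameter, 34 mm long, upright while the brake is on, its top then 217 mm above the bench) near the end of the 14 mm wide brake arm, 71 mm from the pivot. Pinch it along the stand's x and lead it round the pivot; the fingers may stay upright, it pivots between them.
- bottle_blue: Loose bottle with a blue cap, 54 mm in diameter, 113 mm high, origin under its middle; to be left alone.
- screwdriver: Loose small screwdriver with a yellow handle, 137 mm long along its y, 18 mm wide, 16 mm high, origin under its middle; to be left alone.
- petri: Loose petri dish, 61 mm in diameter, 14 mm high, origin under its middle; to be left alone.

How it is judged:
By the outcome, as a careful person would: the job done as asked, in the order asked, and still so for the second after the job is handed in, while the arm keeps its last pose, push and grip.
It also fails if it takes over 58 s, if anything falls off the work surface, if the arm or the gripper's body presses on something with over 40 N, if the wrist force passes 120 N, or if a joint passes its speed limit or range.

## Working session

There is one attempt and no reset: what is moved stays moved. The work goes in short steps, Python scripts to look and compute and a tool call to move; the robot and the scene stay as the last step left them, time stands still between calls to the robot, and variables do not carry over. Pictures are saved under pics/ and viewed, at most 10 in all, crops included, and the job is handed in when it is done.

Besides the shell and the picture viewer there is one more tool, called after "Call:" in YAML: its name, and indented under it one key for each argument. play_rows: Moves the arm, as the interface text tells. Its arguments: {"type":"object","properties":{"offset":{"type":"array"},"rot":{"type":"array"},"gripper":{"type":"number"}},"required":["offset","rot"]}

```bash
mkdir -p pics; cat > h.py <<'E'
import numpy as np, cv2
from bench import manip
def cam(n):
    c=manip.get_calibration(n); K=np.array(c["K"],float)
    if "rvec" in c:
        R=cv2.Rodrigues(np.array(c["rvec"],float))[0]; t=np.array(c["tvec"],float).ravel()
        return K,R.T,-R.T@t   # cam->world
    s=manip.sense(); from scipy.spatial.transform import Rotation as Ro
    T=np.eye(4); T[:3,:3]=Ro.from_euler('xyz',s["orientation"]).as_matrix(); T[:3,3]=s["ee_pos"]
    M=T@np.array(c["mount"]); return K,M[:3,:3],M[:3,3]
def cloud(n):
    K,R,o=cam(n); im,d=manip.grab_frame(n)
    v,u=np.mgrid[:384,:512]; p=np.stack([(u-K[0,2])/K[0,0]*d,(v-K[1,2])/K[1,1]*d,d],-1)
    return im,d,p@R.T+o
def proj(n,P):
    K,R,o=cam(n); q=(np.atleast_2d(P)-o)@R; q=q@K.T; return q[:,:2]/q[:,2:]
E
python3 - <<'E'
from h import *
s=manip.sense(); print(s)
ims=[]
for n in("scene","top"):
    im,d,P=cloud(n); np.savez(n,im=im,d=d,P=P); ims.append(im); print(n,cam(n)[2],cam(n)[1][:,2])
    cv2.imwrite(f"pics/{n}.png",cv2.resize(im,(800,600),interpolation=cv2.INTER_CUBIC))
E
```

```text
{'clock': 0.0, 'joints': array([-1.40898484e+00,  2.76588363e-01,  1.50609799e+00,  1.09358790e-05,
        1.36070867e+00, -1.21012630e-01]), 'joint_velocities': array([ 0.00021759, -0.0011097 ,  0.00191817,  0.00044969,  0.00184779,
       -0.00050994]), 'tau': array([-9.73306146e-05, -4.04591382e+01, -2.37228906e+01,  6.99297013e-02,
        3.46279435e-02, -1.31347056e-04]), 'ee_pos': array([ 0.16036544, -0.55160119,  0.20462254]), 'orientation': array([-3.13980476e+00, -2.28190373e-04,  2.82821623e-01]), 'force': array([ 0.4836581 , -0.70711083,  0.30769998]), 'moment': array([ 0.0016195 ,  0.02313298, -0.0003416 ]), 'finger_force': 0.0, 'gripper_width': 0.09390631963246206}
scene [-0.16723224 -0.74980974  0.99394406] [ 0.5045734   0.49238351 -0.70919966]
top [ 0.29247222 -0.18488628  1.02371108] [ 0.17994686  0.04078651 -0.9828304 ]
```

View pics/scene.png

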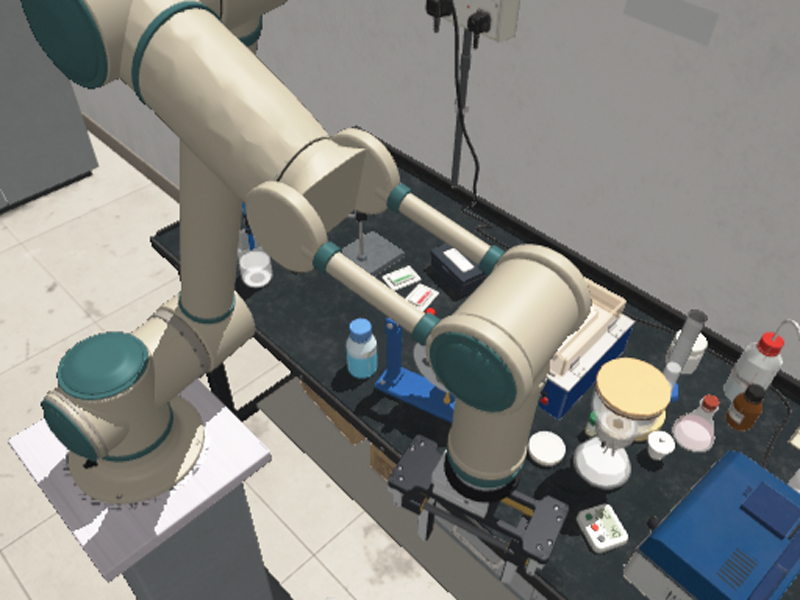

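View pics/top.png

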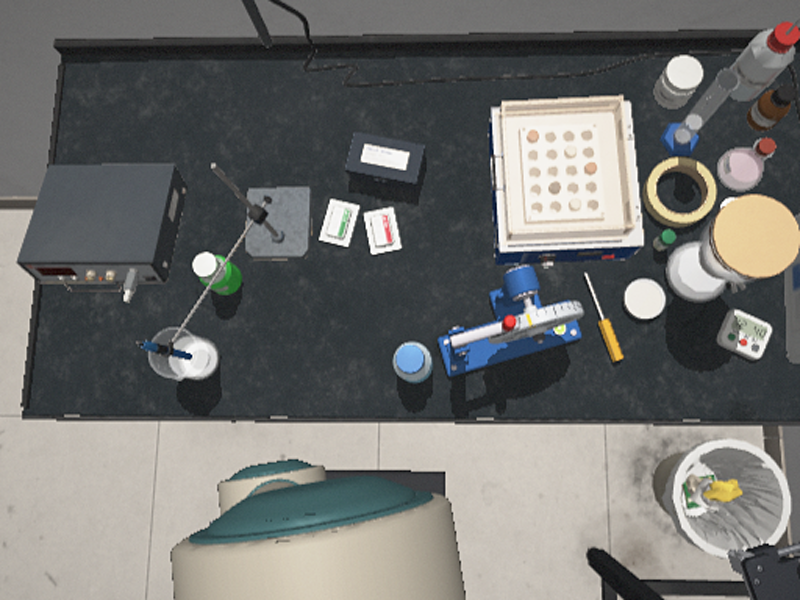

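The top view shows the stand at about (510,330), with its front facing the robot (image bottom). The red knob is at (510,321), the blue bottle at (412,360) on its left, and the screwdriver (610,330) and petri dish (645,300) on its right.

```bash
python3 - <<'E'
from h import *
f=np.load("top.npz"); im,d,P=f["im"],f["d"],f["P"]
hsv=cv2.cvtColor(im,cv2.COLOR_BGR2HSV); H,S,V=[hsv[...,i].astype(int) for i in range(3)]
v,u=np.mgrid[:384,:512]
roi=(u>270)&(u<385)&(v>165)&(v<250)
red=roi&((H<6)|(H>174))&(S>150)&(V>100)
p=P[red]; print("red",len(p),np.c_[p.min(0),p.max(0)]); t=p[p[:,2]>p[:,2].max()-.004]; print("knobtop",t.mean(0))
blue=roi&(H>100)&(H<125)&(S>130)&(abs(P[...,2]-.016)<.004)
q=(P[blue][:,:2]*10000).astype(np.float32); r=cv2.minAreaRect(q); print("base",blue.sum(),cv2.boxPoints(r)/10000,r)
# rotor: grey-ish, high
g=roi&(S<70)&(P[...,2]>.12)
q=P[g]; print("grey",len(q),np.c_[q.min(0),q.max(0)])
np.set_printoptions(precision=4,suppress=True)
# rotor top ridge
z=q[:,2]; a=q[z>.165]; print(a[::max(1,len(a)//25)])
s=f["im"][160:255,270:390]; cv2.imwrite("pics/topc.png",cv2.resize(s,(792,627-30),interpolation=cv2.INTER_CUBIC))
E
```

```text
red 55 [[ 0.29247222  0.44692351]
 [-0.28030739 -0.18488628]
 [ 0.01497292  1.02371108]]
knobtop [ 0.29247222 -0.18488628  1.02371108]
base 1110 [[ 0.3570466  -0.18476401]
 [ 0.41482902 -0.38079274]
 [ 0.54870135 -0.3413319 ]
 [ 0.49091893 -0.14530317]] ((4528.73974609375, -2630.4794921875), (1395.6702880859375, 2043.6748046875), 16.423667907714844)
grey 1011 [[ 0.29247222  0.49697319]
 [-0.3611561  -0.18488628]
 [ 0.12008584  1.02371108]]
[[ 0.2925 -0.1849  1.0237]
 [ 0.434  -0.3115  0.1767]
 [ 0.4331 -0.328   0.1699]
 [ 0.4316 -0.3381  0.167 ]
 [ 0.2925 -0.1849  1.0237]
 [ 0.4269 -0.3313  0.1721]
 [ 0.4241 -0.3189  0.1772]
 [ 0.4218 -0.3032  0.1792]
 [ 0.4203 -0.2881  0.1765]
 [ 0.4186 -0.2768  0.1744]
 [ 0.4163 -0.2784  0.1767]
 [ 0.4142 -0.2744  0.1775]
 [ 0.2925 -0.1849  1.0237]
 [ 0.4102 -0.2839  0.1785]
 [ 0.4086 -0.2784  0.1759]
 [ 0.4062 -0.2684  0.1795]
 [ 0.4037 -0.2508  0.1832]
 [ 0.4021 -0.2357  0.1806]
 [ 0.3998 -0.2164  0.1834]
 [ 0.3981 -0.1992  0.1808]
 [ 0.3962 -0.1896  0.1804]
 [ 0.3969 -0.2397  0.1762]
 [ 0.3924 -0.1915  0.1801]
 [ 0.3903 -0.2049  0.182 ]
 [ 0.3866 -0.2011  0.1802]
 [ 0.2925 -0.1849  1.0237]]
```

View pics/topc.png

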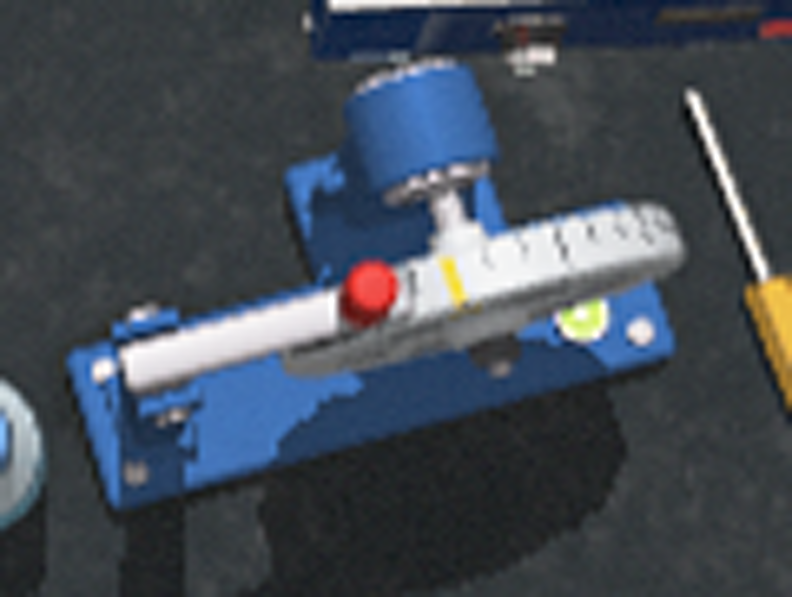

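The crop shows the base corners at crop px (120,505) and (672,352), the knob top at (370,288), and the yellow stripe at (455,282). The stripe is close to the top of the rim.

```bash
cat >> h.py <<'E'
np.set_printoptions(precision=4,suppress=True)
def W(p,x):
    c,s=np.cos(p[2]),np.sin(p[2]); x=np.atleast_2d(x)
    return np.c_[p[0]+c*x[:,0]-s*x[:,1],p[1]+s*x[:,0]+c*x[:,1],x[:,2]]
E
python3 - <<'E'
from h import *
from scipy.optimize import least_squares
px=np.array([[120,507],[674,354],[72,353],[370,270]])/[6.6,6.284]+[270,160]-.4
S=np.array([[-.03,.128,.016],[-.03,-.078,.016],[.03,.128,.016],[0,.043,.217]])
for idx in ([0,1,2],[0,1,2,3]):
    r=least_squares(lambda p:(proj("top",W(p,S[idx]))-px[idx]).ravel(),[.4218,-.2983,.286])
    print(r.x,np.degrees(r.x[2]),r.fun)
p=r.x
def topx(a): return ((proj("top",W(p,a))+.4-[270,160])*[6.6,6.284])
print("knobtop",topx([0,.043,.217]),"rotor top",topx([[-.009,0,.18],[.009,0,.18]]),"pivot",topx([0,.105,.165]),"right rim",topx([0,-.065,.115]))
th=np.radians(np.arange(-40,41,5))
a=np.c_[0*th,-.065*np.sin(th),.115+.065*np.cos(th)]
print(np.c_[np.degrees(th),topx(a)])
print("rotor c",W(p,[0,0,.115]),"knob",W(p,[0,.043,.2]),"pivot",W(p,[0,.105,.165]))
f=np.load("top.npz");P=f["P"]
for n,(cx,cy) in dict(knob=(370,285),rim=(560,240),arm=(200,355)).items():
    u,v=int(cx/6.6+270),int(cy/6.284+160); q=P[v,u]; c,s=np.cos(p[2]),np.sin(p[2]); dx,dy=q[0]-p[0],q[1]-p[1]; print(n,c*dx+s*dy,-s*dx+c*dy,q[2])
E
```

```text
[ 0.4223 -0.2999  0.2855] 16.357543222162757 [-0.8987  0.4689  1.8637 -0.3513 -0.9879 -0.1946]
[ 0.4241 -0.2993  0.2883] 16.51720975966459 [-1.1092 -0.1493  1.5499 -1.2012 -1.2639 -0.779   0.6473  1.6648]
knobtop [[374.2719 280.4615]] rotor top [[513.7721 286.674 ]
 [494.6725 231.0258]] pivot [[158.3603 360.7193]] right rim [[674.9355 233.9225]]
[[-40.     362.6145 303.8718]
 [-35.     378.1827 298.2745]
 [-30.     394.664  292.5624]
 [-25.     411.9177 286.7862]
 [-20.     429.7925 280.9984]
 [-15.     448.128  275.2523]
 [-10.     466.7568 269.6014]
 [ -5.     485.5069 264.0986]
 [  0.     504.2037 258.7955]
 [  5.     522.6728 253.7418]
 [ 10.     540.7425 248.9843]
 [ 15.     558.2459 244.5663]
 [ 20.     575.0237 240.5271]
 [ 25.     590.9259 236.9018]
 [ 30.     605.8137 233.7201]
 [ 35.     619.5616 231.0069]
 [ 40.     632.0581 228.7817]]
rotor c [[ 0.4241 -0.2993  0.115 ]] knob [[ 0.4118 -0.2581  0.2   ]] pivot [[ 0.3942 -0.1986  0.165 ]]
knob -0.0008068682949451973 0.04352635545940855 0.21352103372620512
rim 0.0011352631357718261 -0.016924381481058234 0.177157647678436
arm -0.0029901879375476975 0.0932252390932 0.17757579817706792
```

The fit agrees with the given sizes: stand at about (0.423, -0.2995), yaw 16.5°, knob at about (0.411, -0.2585). I'm moving above the knob with the fingers closing along the stand's x.

Call:
play_rows:
  offset:
    - [0, 0, 0.8]
    - [1, 1, 1.6]
    - [6.27, 7.3, 1.6]
    - [6.27, 7.3, 1.6]
    - [6.27, 7.3, 1.6]
    - [6.27, 7.3, 1.6]
    - [6.27, 7.3, 1.6]
    - [6.27, 7.3, 1.6]
    - [6.27, 7.3, 1.6]
    - [6.27, 7.3, 1.6]
    - [6.27, 7.3, 1.6]
    - [6.27, 7.3, 1.6]
    - [6.27, 7.3, 1.6]
    - [6.27, 7.3, 1.6]
    - [6.27, 7.3, 1.6]
    - [6.27, 7.3, 1.6]
    - [6.27, 7.3, 1.6]
  rot:
    - [0, 0, 0]
    - [0, 0, 1]
    - [0, 0, 15.05]
    - [0, 0, 15.05]
    - [0, 0, 15.05]
    - [0, 0, 15.05]
    - [0, 0, 15.05]
    - [0, 0, 15.05]
    - [0, 0, 15.05]
    - [0, 0, 15.05]
    - [0, 0, 15.05]
    - [0, 0, 15.05]
    - [0, 0, 15.05]
    - [0, 0, 15.05]
    - [0, 0, 15.05]
    - [0, 0, 15.05]
    - [0, 0, 15.05]
  gripper: 0.2

```text
clock: 1.52
ee_pos: [0.4111, -0.2602, 0.2693]
orientation: [-3.141, -0.0, 1.856]
force: [0.4, 0.3, 0.3]
gripper_width: 0.0566
finger_force: 0.0
```

```bash
python3 - <<'E'
from h import *
im,d,P=cloud("wrist"); p=[.4235,-.2995,.2875]
print(manip.sense()["ee_pos"],manip.sense()["joints"],"knobtop px",proj("wrist",W(p,[0,.043,.217])),"tip",proj("wrist",[manip.sense()["ee_pos"]]))
im2,_,_=cloud("scene"); print("scene rotor",proj("scene",W(p,[0,0,.115])))
c=proj("scene",W(p,[0,.02,.115]))[0].astype(int)
b=im2[max(0,c[1]-60):c[1]+60,c[0]-70:c[0]+70]; print(c)
cv2.imwrite("pics/w1.png",np.vstack([cv2.resize(im,(400,300)),cv2.resize(b,(400,300),interpolation=cv2.INTER_CUBIC)]))
E
```

```text
[ 0.4111 -0.2603  0.2693] [-0.7076  0.1097  1.5633  0.0001  1.4689 -0.9936] knobtop px [[255.6949 200.9087]] tip [[254.7308 223.3482]]
scene rotor [[288.0898 232.7399]]
[281 229]
```

View pics/w1.png

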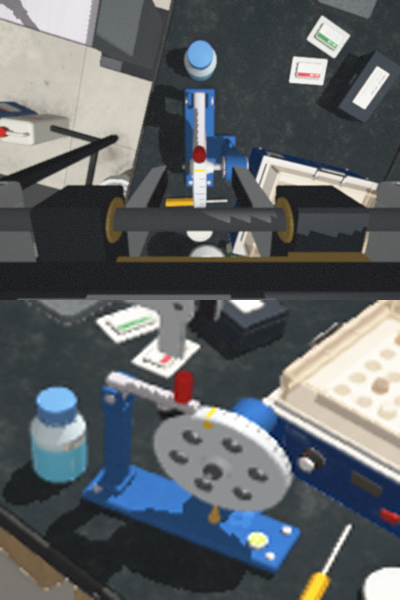

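The wrist view has the knob at (256,198), where predicted. The scene crop shows the rotor's front face, dot and stripe clearly, so the scene camera can measure the angle. I'm descending and gripping the knob.

Call:
play_rows:
  offset:
    - [0, 0.05, -0.7]
    - [0, 0.05, -1.4]
    - [0, 0.05, -2.0]
    - [0, 0.05, -2.0]
    - [0, 0.05, -2.0]
  rot:
    - [0, 0, 0]
    - [0, 0, 0]
    - [0, 0, 0]
    - [0, 0, 0]
    - [0, 0, 0]

```text
clock: 2.03
ee_pos: [0.4106, -0.2579, 0.1889]
orientation: [-3.14, -0.002, 1.858]
force: [0.9, 0.0, 0.1]
gripper_width: 0.0567
finger_force: 0.0
```

Call:
play_rows:
  offset:
    - [0, 0, 0]
    - [0, 0, 0]
    - [0, 0, 0]
    - [0, 0, 0]
    - [0, 0, 0]
    - [0, 0, 0]
  rot:
    - [0, 0, 0]
    - [0, 0, 0]
    - [0, 0, 0]
    - [0, 0, 0]
    - [0, 0, 0]
    - [0, 0, 0]
  gripper: -1

```text
clock: 2.53
ee_pos: [0.4114, -0.2583, 0.19]
orientation: [3.141, 0.001, 1.859]
force: [-0.1, 1.1, -0.8]
gripper_width: 0.0198
finger_force: 0.0
```

```bash
python3 - <<'E'
from h import *
p=[.4235,-.2995,.2875]
print(proj("scene",W(p,[0,0,.115])))
g=np.hypot(.062,.035); a0=np.arctan2(.035,-.062)
e=manip.sense()["ee_pos"]; print(e)
for i in range(0,16):
    a=a0-2.1*i/14; y=.105+g*np.cos(a); z=.165+g*np.sin(a)
    d=W(p,[0,y,z])[0]-W(p,[0,.043,.2])[0]; print(i,round(2.1*i/14,2),np.round(d/.04,2))
E
```

```text
[[288.0898 232.7399]]
[ 0.4114 -0.2583  0.19  ]
0 0.0 [0. 0. 0.]
1 0.15 [-0.04  0.14  0.22]
2 0.3 [-0.09  0.31  0.42]
3 0.45 [-0.15  0.51  0.59]
4 0.6 [-0.22  0.73  0.72]
5 0.75 [-0.29  0.97  0.82]
6 0.9 [-0.36  1.22  0.88]
7 1.05 [-0.44  1.47  0.9 ]
8 1.2 [-0.51  1.73  0.89]
9 1.35 [-0.59  1.98  0.83]
10 1.5 [-0.66  2.22  0.73]
11 1.65 [-0.72  2.44  0.6 ]
12 1.8 [-0.78  2.64  0.44]
13 1.95 [-0.83  2.82  0.24]
14 2.1 [-0.88  2.96  0.02]
15 2.25 [-0.91  3.07 -0.22]
```

```bash
python3 - <<'E'
from h import *
p=[.4235,-.2995,.2875]
g=np.hypot(.062,.044); a0=np.arctan2(.044,-.062)
for i in range(1,16):
    t=2.08*i/15; a=a0-t; y=.105+g*np.cos(a); z=.165+g*np.sin(a)
    d=W(p,[0,y,z])[0]-W(p,[0,.043,.209])[0]; print(round(t,2),np.round(d/.04,2).tolist())
E
```

```text
0.14 [-0.05, 0.16, 0.2]
0.28 [-0.1, 0.35, 0.38]
0.42 [-0.16, 0.55, 0.53]
0.55 [-0.23, 0.78, 0.65]
0.69 [-0.3, 1.02, 0.74]
0.83 [-0.37, 1.27, 0.79]
0.97 [-0.45, 1.52, 0.8]
1.11 [-0.52, 1.77, 0.78]
1.25 [-0.6, 2.02, 0.72]
1.39 [-0.67, 2.25, 0.63]
1.53 [-0.73, 2.47, 0.5]
1.66 [-0.79, 2.67, 0.34]
1.8 [-0.84, 2.85, 0.16]
1.94 [-0.89, 3.01, -0.05]
2.08 [-0.93, 3.13, -0.28]
```

Call:
play_rows:
  offset:
    - [0, 0, 0]
    - [0, 0, 0]
    - [0, 0, 0]
  rot:
    - [0, 0, 0]
    - [0, 0, 0]
    - [0, 0, 0]

```text
clock: 2.78
ee_pos: [0.4103, -0.2587, 0.1898]
orientation: [-3.14, 0.001, 1.859]
force: [-4.2, -2.4, 3.2]
gripper_width: 0.0156
finger_force: 30.0
```

Call:
play_rows:
  offset:
    - [-0.05, 0.16, 0.2]
    - [-0.1, 0.35, 0.38]
    - [-0.16, 0.55, 0.53]
    - [-0.23, 0.78, 0.65]
    - [-0.3, 1.02, 0.74]
    - [-0.37, 1.27, 0.79]
    - [-0.45, 1.52, 0.8]
    - [-0.52, 1.77, 0.78]
    - [-0.6, 2.02, 0.72]
    - [-0.67, 2.25, 0.63]
    - [-0.73, 2.47, 0.5]
    - [-0.79, 2.67, 0.34]
    - [-0.84, 2.85, 0.16]
    - [-0.89, 3.01, -0.05]
    - [-0.92, 3.11, -0.22]
    - [-0.92, 3.11, -0.22]
  rot:
    - [0, 0, 0]
    - [0, 0, 0]
    - [0, 0, 0]
    - [0, 0, 0]
    - [0, 0, 0]
    - [0, 0, 0]
    - [0, 0, 0]
    - [0, 0, 0]
    - [0, 0, 0]
    - [0, 0, 0]
    - [0, 0, 0]
    - [0, 0, 0]
    - [0, 0, 0]
    - [0, 0, 0]
    - [0, 0, 0]
    - [0, 0, 0]

```text
clock: 4.12
ee_pos: [0.3724, -0.1302, 0.1798]
orientation: [-3.14, -0.006, 1.859]
force: [-3.8, 4.3, 3.3]
gripper_width: 0.0148
finger_force: 30.0
```

```bash
cat >> h.py <<'E'
p=[.4235,-.2995,.2875]
def rotor(show=None):
    """rectify the rotor's front face from the scene camera: 200 px half-width, up = z, right = stand -y"""
    im,_=manip.grab_frame("scene")
    c=np.array([[-.009,.08,.195],[-.009,-.08,.195],[-.009,-.08,.035],[-.009,.08,.035]])
    M=cv2.getPerspectiveTransform(proj("scene",W(p,c)).astype(np.float32),np.float32([[0,0],[400,0],[400,400],[0,400]]))
    r=cv2.warpPerspective(im,M,(400,400),flags=cv2.INTER_CUBIC)
    h=cv2.cvtColor(r,cv2.COLOR_BGR2HSV); v,u=np.mgrid[:400,:400]; x=(u-200)*.4;y=(200-v)*.4; R=np.hypot(x,y)
    m=(h[...,0]>19)&(h[...,0]<36)&(h[...,1]>110)&(h[...,2]>90)&(R>45)&(R<64)
    n,l,st,ce=cv2.connectedComponentsWithStats(m.astype(np.uint8))
    out=[(int(st[i,4]),np.degrees(np.arctan2(ce[i,0]-200,200-ce[i,1])).round(1),np.hypot(*(ce[i]-200)).round(0)*.4) for i in range(1,n) if st[i,4]>40]
    if show: cv2.imwrite(show,r)
    return manip.sense()["clock"],out
E
python3 - <<'E'
from h import *
print(rotor("pics/r0.png"))
E
```

```text
(4.1667, [(456, np.float64(-109.6), np.float64(56.400000000000006))])
```

View pics/r0.png

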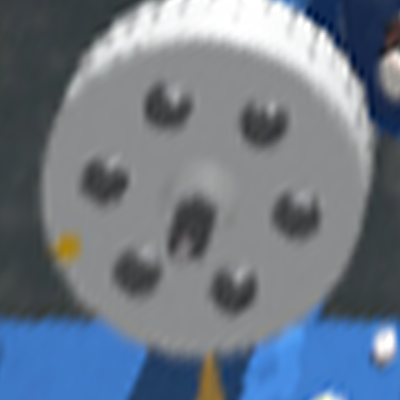

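The rectified face shows the dot at (68,247), about -110°, so the rotor swung counter-clockwise from -13° once the brake came off. I'm releasing the knob and moving above the rotor.

Call:
play_rows:
  offset:
    - [0, 0, 0]
    - [0, 0, 0]
    - [0, 0, 0]
    - [0, 0, 0]
    - [0, 0, 1]
    - [0, 0, 2]
    - [0.3, -1, 2]
    - [0.6, -2, 2]
    - [0.9, -3, 2]
    - [1.23, -4.14, 2]
    - [1.23, -4.14, 2]
    - [1.23, -4.14, 2]
  rot:
    - [0, 0, 0]
    - [0, 0, 0]
    - [0, 0, 0]
    - [0, 0, 0]
    - [0, 0, 0]
    - [0, 0, 0]
    - [0, 0, 0]
    - [0, 0, 0]
    - [0, 0, 0]
    - [0, 0, 0]
    - [0, 0, 0]
    - [0, 0, 0]
  gripper: 0.2

```text
clock: 5.17
ee_pos: [0.4244, -0.302, 0.2598]
orientation: [-3.141, -0.0, 1.856]
force: [-0.2, 0.4, -0.3]
gripper_width: 0.0562
finger_force: 0.0
```

```bash
python3 - <<'E'
from h import *
print(rotor("pics/r1.png"))
from h import *
im,_=manip.grab_frame("scene"); cv2.imwrite("pics/s1.png",im)
def fit(img):
    r=img; h=cv2.cvtColor(r,cv2.COLOR_BGR2GRAY).astype(float)
    g=cv2.GaussianBlur(h,(0,0),3); pts=[]
    for a in np.radians(np.arange(90,271,3)): # lower half, clockwise from up
        k=np.arange(140,185); x=200+k*np.sin(a); y=200-k*np.cos(a)
        v=g[np.clip(y.round().astype(int),0,399),np.clip(x.round().astype(int),0,399)]; j=np.argmin(np.gradient(v)); 
        if np.gradient(v)[j]<-2: pts.append((x[j],y[j]))
    from scipy.optimize import least_squares
    P=np.array(pts); s=least_squares(lambda q:np.hypot(P[:,0]-q[0],P[:,1]-q[1])-q[2],[200,200,162],loss="soft_l1"); return len(P),s.x,np.abs(s.fun).mean()
for f in("r0","r1"): print(fit(cv2.imread(f"pics/{f}.png")))
E
```

```text
(5.2167, [(412, np.float64(-111.9), np.float64(56.400000000000006))])
(53, array([202.6112, 195.1803, 160.7528]), np.float64(1.882515695104086))
(54, array([202.6679, 194.5161, 160.9144]), np.float64(1.812256945167728))
```

```bash
sed -i 's/x=(u-200)\*.4;y=(200-v)\*.4/x=(u-202.6)*.4;y=(194.8-v)*.4/; s/np.arctan2(ce\[i,0\]-200,200-ce\[i,1\])/np.arctan2(ce[i,0]-202.6,194.8-ce[i,1])/; s/ce\[i\]-200)/ce[i]-[202.6,194.8])/' h.py
cat >> h.py <<'E'
def circ(th,r=.052): # TCP for grasp at clock angle th (deg, + to stand -y)
    t=np.radians(th); return W(p,np.c_[0*t,-r*np.sin(t),.115-.019+r*np.cos(t)])
E
python3 - <<'E'
from h import *
print(rotor()); print(manip.sense()["ee_pos"],manip.sense()["joints"])
h=np.array([*p[:2],.26])
a=circ(np.linspace(40,-45,18)); print(((a-a[0])/.04).round(2).tolist()); print(((a[0]-h)/.04).round(2))
E
```

```text
(5.3167, [(407, np.float64(-113.5), np.float64(58.0))])
[ 0.4232 -0.2981  0.2606] [-0.7486  0.1623  1.521   0.0008  1.4595 -1.0371]
[[0.0, 0.0, 0.0], [-0.03, 0.09, 0.07], [-0.05, 0.18, 0.13], [-0.08, 0.27, 0.18], [-0.11, 0.37, 0.23], [-0.14, 0.48, 0.26], [-0.17, 0.58, 0.28], [-0.2, 0.69, 0.3], [-0.24, 0.8, 0.3], [-0.27, 0.91, 0.3], [-0.3, 1.02, 0.28], [-0.33, 1.12, 0.26], [-0.36, 1.23, 0.23], [-0.39, 1.33, 0.18], [-0.42, 1.42, 0.13], [-0.45, 1.52, 0.07], [-0.47, 1.6, 0.0], [-0.5, 1.68, -0.08]]
[ 0.24 -0.8  -3.1 ]
```

Moving down to +40° on the rim, holding there before closing so the rotor can settle.

Call:
play_rows:
  offset:
    - [0.24, -0.8, -0.3]
    - [0.24, -0.8, -1]
    - [0.24, -0.8, -1.7]
    - [0.24, -0.8, -2.4]
    - [0.24, -0.8, -3.1]
    - [0.24, -0.8, -3.1]
    - [0.24, -0.8, -3.1]
    - [0.24, -0.8, -3.1]
    - [0.24, -0.8, -3.1]
    - [0.24, -0.8, -3.1]
    - [0.24, -0.8, -3.1]
    - [0.24, -0.8, -3.1]
    - [0.24, -0.8, -3.1]
    - [0.24, -0.8, -3.1]
    - [0.24, -0.8, -3.1]
  rot:
    - [0, 0, 0]
    - [0, 0, 0]
    - [0, 0, 0]
    - [0, 0, 0]
    - [0, 0, 0]
    - [0, 0, 0]
    - [0, 0, 0]
    - [0, 0, 0]
    - [0, 0, 0]
    - [0, 0, 0]
    - [0, 0, 0]
    - [0, 0, 0]
    - [0, 0, 0]
    - [0, 0, 0]
    - [0, 0, 0]

```text
clock: 6.57
ee_pos: [0.4332, -0.3315, 0.1368]
orientation: [3.141, 0.0, 1.859]
force: [0.4, 0.4, 0.3]
gripper_width: 0.0562
finger_force: 0.0
```

```bash
python3 - <<'E'
from h import *
print(rotor("pics/r2.png"))
E
```

```text
(6.6167, [(408, np.float64(-113.5), np.float64(58.0))])
```

Call:
play_rows:
  offset:
    - [0, 0, 0]
    - [0, 0, 0]
    - [0, 0, 0]
    - [0, 0, 0]
    - [0, 0, 0]
    - [0, 0, 0]
    - [0, 0, 0]
    - [0, 0, 0]
    - [0, 0, 0]
  rot:
    - [0, 0, 0]
    - [0, 0, 0]
    - [0, 0, 0]
    - [0, 0, 0]
    - [0, 0, 0]
    - [0, 0, 0]
    - [0, 0, 0]
    - [0, 0, 0]
    - [0, 0, 0]
  gripper: -1

```text
clock: 7.37
ee_pos: [0.4319, -0.3318, 0.1366]
orientation: [-3.139, -0.0, 1.859]
force: [-4.7, -1.8, 1.9]
gripper_width: 0.0178
finger_force: 30.0
```

Gripped at 18 mm, with the rotor at rest at -113.5°. Next I lead it about -85°.

Call:
play_rows:
  offset:
    - [-0.03, 0.09, 0.07]
    - [-0.05, 0.18, 0.13]
    - [-0.08, 0.27, 0.18]
    - [-0.11, 0.37, 0.23]
    - [-0.14, 0.48, 0.26]
    - [-0.17, 0.58, 0.28]
    - [-0.2, 0.69, 0.3]
    - [-0.24, 0.8, 0.3]
    - [-0.27, 0.91, 0.3]
    - [-0.3, 1.02, 0.28]
    - [-0.33, 1.12, 0.26]
    - [-0.36, 1.23, 0.23]
    - [-0.39, 1.33, 0.18]
    - [-0.42, 1.42, 0.13]
    - [-0.45, 1.52, 0.07]
    - [-0.47, 1.6, 0]
    - [-0.5, 1.68, -0.08]
    - [-0.5, 1.68, -0.08]
    - [-0.5, 1.68, -0.08]
  rot:
    - [0, 0, 0]
    - [0, 0, 0]
    - [0, 0, 0]
    - [0, 0, 0]
    - [0, 0, 0]
    - [0, 0, 0]
    - [0, 0, 0]
    - [0, 0, 0]
    - [0, 0, 0]
    - [0, 0, 0]
    - [0, 0, 0]
    - [0, 0, 0]
    - [0, 0, 0]
    - [0, 0, 0]
    - [0, 0, 0]
    - [0, 0, 0]
    - [0, 0, 0]
    - [0, 0, 0]
    - [0, 0, 0]

```text
clock: 8.95
ee_pos: [0.4126, -0.2661, 0.1355]
orientation: [-3.14, 0.005, 1.86]
force: [-7.0, -2.2, 10.7]
gripper_width: 0.0175
finger_force: 30.0
```

```bash
python3 - <<'E'
from h import *
print(rotor("pics/r3.png"))
E
```

```text
(9.0, [(482, np.float64(-168.3), np.float64(58.400000000000006))])
```

Call:
play_rows:
  offset:
    - [0, 0, 0]
    - [0, 0, 0]
    - [0, 0, 0]
    - [0, 0, 0]
    - [0, 0, 0]
    - [0, 0, 1]
    - [0, 0, 2]
    - [0, 0, 3]
    - [0, 0, 3]
    - [0, 0, 3]
    - [0, 0, 3]
    - [0, 0, 3]
    - [0, 0, 3]
    - [0, 0, 3]
    - [0, 0, 3]
    - [0, 0, 3]
    - [0, 0, 3]
    - [0, 0, 3]
    - [0, 0, 3]
    - [0, 0, 3]
  rot:
    - [0, 0, 0]
    - [0, 0, 0]
    - [0, 0, 0]
    - [0, 0, 0]
    - [0, 0, 0]
    - [0, 0, 0]
    - [0, 0, 0]
    - [0, 0, 0]
    - [0, 0, 0]
    - [0, 0, 0]
    - [0, 0, 0]
    - [0, 0, 0]
    - [0, 0, 0]
    - [0, 0, 0]
    - [0, 0, 0]
    - [0, 0, 0]
    - [0, 0, 0]
    - [0, 0, 0]
    - [0, 0, 0]
    - [0, 0, 0]
  gripper: 0.2

```text
clock: 10.67
ee_pos: [0.4133, -0.2642, 0.2535]
orientation: [3.141, 0.0, 1.859]
force: [0.2, 0.0, 0.1]
gripper_width: 0.0562
finger_force: 0.0
```

```bash
python3 - <<'E'
from h import *
print(rotor("pics/r4.png"),manip.sense()["ee_pos"])
E
```

```text
(10.7167, [(414, np.float64(-143.1), np.float64(58.0))]) [ 0.4133 -0.2642  0.2536]
```

Call:
play_rows:
  offset:
    - [0, 0, 0]
    - [0, 0, 0]
    - [0, 0, 0]
    - [0, 0, 0]
    - [0, 0, 0]
    - [0, 0, 0]
    - [0, 0, 0]
    - [0, 0, 0]
    - [0, 0, 0]
    - [0, 0, 0]
    - [0, 0, 0]
    - [0, 0, 0]
    - [0, 0, 0]
    - [0, 0, 0]
    - [0, 0, 0]
    - [0, 0, 0]
    - [0, 0, 0]
    - [0, 0, 0]
  rot:
    - [0, 0, 0]
    - [0, 0, 0]
    - [0, 0, 0]
    - [0, 0, 0]
    - [0, 0, 0]
    - [0, 0, 0]
    - [0, 0, 0]
    - [0, 0, 0]
    - [0, 0, 0]
    - [0, 0, 0]
    - [0, 0, 0]
    - [0, 0, 0]
    - [0, 0, 0]
    - [0, 0, 0]
    - [0, 0, 0]
    - [0, 0, 0]
    - [0, 0, 0]
    - [0, 0, 0]

```text
clock: 12.22
ee_pos: [0.4132, -0.2642, 0.2535]
orientation: [3.142, 0.0, 1.859]
force: [0.1, -0.4, -0.6]
gripper_width: 0.0563
finger_force: 0.0
```

```bash
python3 - <<'E'
from h import *
print(rotor("pics/r5.png"),manip.sense()["ee_pos"])
E
```

```text
(12.2667, [(415, np.float64(-143.1), np.float64(58.0))]) [ 0.4132 -0.2642  0.2535]
```

View pics/r5.png

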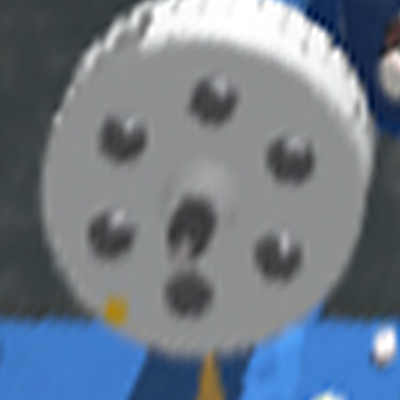

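The dot is at (117,311), at rest at -143.1°. From the other side it rested at -113.5°, so the short-stop is 14.8° (0.258 rad, within the stated range) and heavy side down is at about -128.3°. I'll confirm with one more hand turn from the other side.

Call:
play_rows:
  offset:
    - [0.03, -0.08, -1]
    - [0.03, -0.08, -1.8]
    - [0.03, -0.08, -2.5]
    - [0.03, -0.08, -2.92]
    - [0.03, -0.08, -2.92]
    - [0.03, -0.08, -2.92]
  rot:
    - [0, 0, 0]
    - [0, 0, 0]
    - [0, 0, 0]
    - [0, 0, 0]
    - [0, 0, 0]
    - [0, 0, 0]

```text
clock: 12.77
ee_pos: [0.4142, -0.2672, 0.1363]
orientation: [-3.141, -0.001, 1.859]
force: [0.2, -0.3, 0.4]
gripper_width: 0.0561
finger_force: 0.0
```

Call:
play_rows:
  offset:
    - [0, 0, 0]
    - [0, 0, 0]
    - [0, 0, 0]
    - [0, 0, 0]
    - [0, 0, 0]
    - [0, 0, 0]
    - [0, 0, 0]
    - [0, 0, 0]
    - [0, 0, 0]
  rot:
    - [0, 0, 0]
    - [0, 0, 0]
    - [0, 0, 0]
    - [0, 0, 0]
    - [0, 0, 0]
    - [0, 0, 0]
    - [0, 0, 0]
    - [0, 0, 0]
    - [0, 0, 0]
  gripper: -1

```text
clock: 13.52
ee_pos: [0.413, -0.2678, 0.137]
orientation: [-3.139, 0.0, 1.859]
force: [-3.9, -1.9, 4.0]
gripper_width: 0.0182
finger_force: 30.0
```

Call:
play_rows:
  offset:
    - [0.02, -0.08, 0.07]
    - [0.05, -0.18, 0.13]
    - [0.08, -0.27, 0.18]
    - [0.11, -0.37, 0.23]
    - [0.14, -0.48, 0.26]
    - [0.17, -0.58, 0.28]
    - [0.2, -0.69, 0.3]
    - [0.23, -0.8, 0.3]
    - [0.27, -0.91, 0.3]
    - [0.3, -1.02, 0.28]
    - [0.33, -1.12, 0.26]
    - [0.36, -1.23, 0.23]
    - [0.39, -1.33, 0.18]
    - [0.42, -1.42, 0.13]
    - [0.44, -1.51, 0.07]
    - [0.47, -1.6, 0]
    - [0.47, -1.6, 0]
    - [0.47, -1.6, 0]
  rot:
    - [0, 0, 0]
    - [0, 0, 0]
    - [0, 0, 0]
    - [0, 0, 0]
    - [0, 0, 0]
    - [0, 0, 0]
    - [0, 0, 0]
    - [0, 0, 0]
    - [0, 0, 0]
    - [0, 0, 0]
    - [0, 0, 0]
    - [0, 0, 0]
    - [0, 0, 0]
    - [0, 0, 0]
    - [0, 0, 0]
    - [0, 0, 0]
    - [0, 0, 0]
    - [0, 0, 0]

```text
clock: 15.02
ee_pos: [0.4321, -0.3323, 0.1381]
orientation: [-3.139, 0.0, 1.859]
force: [-6.8, 0.3, 3.6]
gripper_width: 0.018
finger_force: 30.0
```

```bash
python3 - <<'E'
from h import *
print(rotor("pics/r6.png"))
E
```

```text
(15.0667, [(436, np.float64(-90.7), np.float64(57.6))])
```

Call:
play_rows:
  offset:
    - [0, 0, 0]
    - [0, 0, 0]
    - [0, 0, 0]
    - [0, 0, 0]
    - [0, 0, 0]
    - [0, 0, 1]
    - [0, 0, 2]
    - [0, 0, 3]
    - [0, 0, 3]
    - [0, 0, 3]
    - [0, 0, 3]
    - [0, 0, 3]
    - [0, 0, 3]
    - [0, 0, 3]
    - [0, 0, 3]
    - [0, 0, 3]
    - [0, 0, 3]
    - [0, 0, 3]
    - [0, 0, 3]
    - [0, 0, 3]
  rot:
    - [0, 0, 0]
    - [0, 0, 0]
    - [0, 0, 0]
    - [0, 0, 0]
    - [0, 0, 0]
    - [0, 0, 0]
    - [0, 0, 0]
    - [0, 0, 0]
    - [0, 0, 0]
    - [0, 0, 0]
    - [0, 0, 0]
    - [0, 0, 0]
    - [0, 0, 0]
    - [0, 0, 0]
    - [0, 0, 0]
    - [0, 0, 0]
    - [0, 0, 0]
    - [0, 0, 0]
    - [0, 0, 0]
    - [0, 0, 0]
  gripper: 0.2

```text
clock: 16.73
ee_pos: [0.4333, -0.3314, 0.2567]
orientation: [3.141, 0.0, 1.859]
force: [0.1, 0.4, -0.6]
gripper_width: 0.0564
finger_force: 0.0
```

Call:
play_rows:
  offset:
    - [0, 0, 0]
    - [0, 0, 0]
    - [0, 0, 0]
    - [0, 0, 0]
    - [0, 0, 0]
    - [0, 0, 0]
    - [0, 0, 0]
    - [0, 0, 0]
    - [0, 0, 0]
    - [0, 0, 0]
    - [0, 0, 0]
    - [0, 0, 0]
    - [0, 0, 0]
    - [0, 0, 0]
    - [0, 0, 0]
    - [0, 0, 0]
    - [0, 0, 0]
    - [0, 0, 0]
    - [0, 0, 0]
    - [0, 0, 0]
  rot:
    - [0, 0, 0]
    - [0, 0, 0]
    - [0, 0, 0]
    - [0, 0, 0]
    - [0, 0, 0]
    - [0, 0, 0]
    - [0, 0, 0]
    - [0, 0, 0]
    - [0, 0, 0]
    - [0, 0, 0]
    - [0, 0, 0]
    - [0, 0, 0]
    - [0, 0, 0]
    - [0, 0, 0]
    - [0, 0, 0]
    - [0, 0, 0]
    - [0, 0, 0]
    - [0, 0, 0]
    - [0, 0, 0]
    - [0, 0, 0]

```text
clock: 18.4
ee_pos: [0.4333, -0.3314, 0.2567]
orientation: [3.141, 0.0, 1.859]
force: [0.5, 0.9, 1.0]
gripper_width: 0.0571
finger_force: 0.0
```

```bash
python3 - <<'E'
from h import *
print(rotor("pics/r7.png"),manip.sense()["ee_pos"])
E
```

```text
(18.45, [(407, np.float64(-113.5), np.float64(58.0))]) [ 0.4332 -0.3314  0.2567]
```

The result repeats: -113.5° again. The target for heavy side straight down is -128.3°, so I'm gripping near the top and turning about -15°.

Call:
play_rows:
  offset:
    - [-0.19, 0.57, -0.5]
    - [-0.19, 0.57, -1.3]
    - [-0.19, 0.57, -2.1]
    - [-0.19, 0.57, -2.72]
    - [-0.19, 0.57, -2.72]
    - [-0.19, 0.57, -2.72]
  rot:
    - [0, 0, 0]
    - [0, 0, 0]
    - [0, 0, 0]
    - [0, 0, 0]
    - [0, 0, 0]
    - [0, 0, 0]

```text
clock: 18.95
ee_pos: [0.4252, -0.3081, 0.1473]
orientation: [-3.14, -0.002, 1.859]
force: [0.7, 0.1, 0.1]
gripper_width: 0.0561
finger_force: 0.0
```

Call:
play_rows:
  offset:
    - [0, 0, 0]
    - [0, 0, 0]
    - [0, 0, 0]
    - [0, 0, 0]
    - [0, 0, 0]
    - [0, 0, 0]
    - [0, 0, 0]
    - [0, 0, 0]
    - [0, 0, 0]
  rot:
    - [0, 0, 0]
    - [0, 0, 0]
    - [0, 0, 0]
    - [0, 0, 0]
    - [0, 0, 0]
    - [0, 0, 0]
    - [0, 0, 0]
    - [0, 0, 0]
    - [0, 0, 0]
  gripper: -1

```text
clock: 19.7
ee_pos: [0.4252, -0.309, 0.1484]
orientation: [-3.141, 0.001, 1.859]
force: [-3.7, -1.7, 4.9]
gripper_width: 0.0178
finger_force: 30.0
```

Call:
play_rows:
  offset:
    - [-0.03, 0.11, 0.02]
    - [-0.06, 0.21, 0.02]
    - [-0.1, 0.33, 0.02]
    - [-0.12, 0.4, 0.01]
    - [-0.12, 0.4, 0.01]
    - [-0.12, 0.4, 0.01]
    - [-0.12, 0.4, 0.01]
  rot:
    - [0, 0, 0]
    - [0, 0, 0]
    - [0, 0, 0]
    - [0, 0, 0]
    - [0, 0, 0]
    - [0, 0, 0]
    - [0, 0, 0]

```text
clock: 20.28
ee_pos: [0.4217, -0.297, 0.1491]
orientation: [-3.141, 0.009, 1.86]
force: [-2.0, -7.4, 0.9]
gripper_width: 0.0178
finger_force: 30.0
```

```bash
python3 - <<'E'
from h import *
print(rotor("pics/r8.png"))
E
```

```text
(20.3333, [(438, np.float64(-122.6), np.float64(58.0))])
```

Call:
play_rows:
  offset:
    - [-0.03, 0.1, 0]
    - [-0.06, 0.19, -0.02]
    - [-0.06, 0.19, -0.02]
    - [-0.06, 0.19, -0.02]
    - [-0.06, 0.19, -0.02]
    - [-0.06, 0.19, -0.02]
  rot:
    - [0, 0, 0]
    - [0, 0, 0]
    - [0, 0, 0]
    - [0, 0, 0]
    - [0, 0, 0]
    - [0, 0, 0]

```text
clock: 20.83
ee_pos: [0.4194, -0.2895, 0.1484]
orientation: [-3.141, 0.01, 1.86]
force: [-2.6, -8.9, 1.4]
gripper_width: 0.0177
finger_force: 30.0
```

```bash
python3 - <<'E'
from h import *
print(rotor("pics/r9.png"))
E
```

```text
(20.8833, [(462, np.float64(-127.9), np.float64(58.400000000000006))])
```

Call:
play_rows:
  offset:
    - [0, 0.01, 0]
    - [0, 0.01, 0]
    - [0, 0.01, 0]
    - [0, 0.01, 0]
    - [0, 0.01, 0]
    - [0, 0.01, 0]
    - [0, 0.01, 0]
    - [0, 0.01, 0]
    - [0, 0.01, 0]
    - [0, 0.01, 0]
    - [0, 0.01, 0]
    - [0, 0.01, 0]
  rot:
    - [0, 0, 0]
    - [0, 0, 0]
    - [0, 0, 0]
    - [0, 0, 0]
    - [0, 0, 0]
    - [0, 0, 0]
    - [0, 0, 0]
    - [0, 0, 0]
    - [0, 0, 0]
    - [0, 0, 0]
    - [0, 0, 0]
    - [0, 0, 0]

```text
clock: 21.88
ee_pos: [0.4195, -0.2895, 0.1484]
orientation: [-3.141, 0.01, 1.86]
force: [-2.3, -8.6, 0.6]
gripper_width: 0.0176
finger_force: 30.0
```

```bash
python3 - <<'E'
from h import *
print(rotor("pics/r10.png"))
im,_=manip.grab_frame("scene"); cv2.imwrite("pics/fin.png",cv2.resize(im[150:330,190:430],(800,600),interpolation=cv2.INTER_CUBIC))
E
```

```text
(21.9333, [(468, np.float64(-127.9), np.float64(58.400000000000006))])
```

View pics/fin.png

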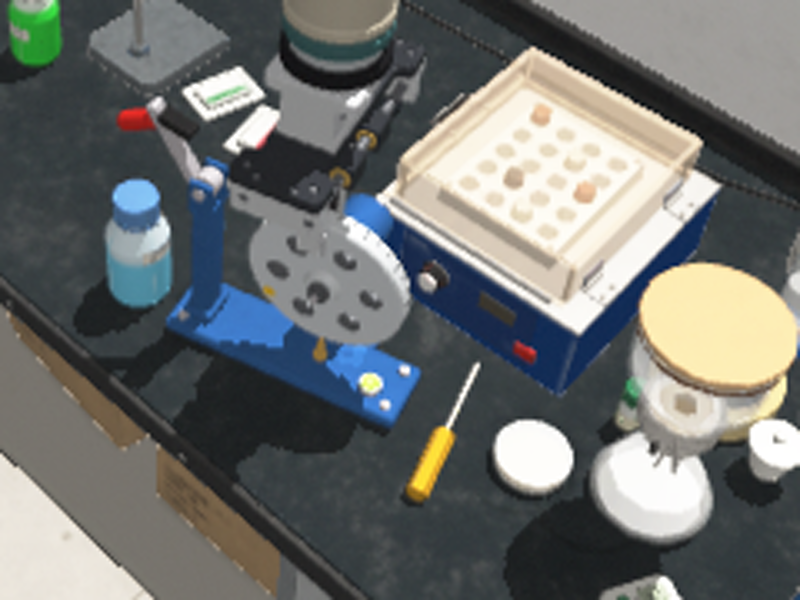

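The brake arm is flipped onto its outer rest (knob at (135,120)), the rotor is gripped and steady at -127.9°, and the bottle, screwdriver and dish haven't moved. Handing in.

```bash
python3 -c "
from bench import manip
print(manip.close_job())"
```

```text
the job is handed in; nothing more can be done
None
```

The brake is flipped onto its outer rest, and the rotor is held with its heavy side down over the pointer. The dot is at -127.9°, against -128.3° midway between rests at -113.5° and -143.1°; the job was handed in at about 22 s.

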